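Make up the tasting kit and the date-stamping kit

ROBOT

A 7-joint arm with a two-finger parallel gripper is mounted at the origin on a cart in front of the work surface, level with it; the furniture and walls round the work are solid. World frame = base frame: x ahead of the robot, y to its left, z up, the work surface at z = 0. Lengths are in m, angles in rad, forces in N, time in s.
With the tool pointing down it reaches from about 0.4 to 0.85 m from the base axis. Payload 4.5 kg.
Tool frame: the origin (TCP) lies on the mounting face of the last link; the fingertips stand 166 mm ahead of it and the grasp point (between the pads) lies 147 mm ahead of it; z points along the fingers, y is the line along which they close (so a half turn about z gives the same grasp; the last joint's range is limited). The gripper opens to 88 mm and grips with 3 to 60 N. Pads are 18 mm wide; open, the fingers measure 123 mm over their backs; the gripper's body (75 mm by 187 mm) begins 45 mm behind the grasp point.
Start: joints at [1.378, 0.689, -0.195, 1.565, 0.157, 0.902, -0.215], TCP at [0.141, -0.609, 0.405] pointing down, gripper open.
Joint ranges: [-3.01, 3.01], [-0.46, 2.08], [-1.47, 1.51], [0.13, 2.56], [-1, 4.14], [0.04, 2.09], [-2.66, 2.66]. Speed limits (rad/s): [2.57, 2.57, 3.14, 3.14, 3.14, 3.14, 3.14].

INTERFACE

Orientations are given as a rotation vector (axis times angle).
In Python, from bench import bot gives the robot as it stands.
- The arm moves only by the tool play_rows, never from a script. Its argument "plan" is a list of rows, each a list of 3 entries, a list of its own where there are three numbers: the shift along the world's x, y, z in mm, then the turn, a rotation vector about the world's x, y, z in degrees, then the opening, from 0 (shut) to 1 (fully open). A call has 1 to 12 rows; each row shifts and turns the commanded pose from where the row before left it; what a row does not reach is not made up. A row lasts 1/10 s, in which the tool goes at most 50 mm and 8.59 degrees, less where a joint would pass 70% of its speed; a pose out of reach is approached as far as the arm can. A call is refused whole if a number of a shift passes 50 or a number of a turn 8.59, either way. A call with a gripper value outside its range is refused whole. The fingers move at their own pace and stop on an object; "force" is the grip in N (left out, the last holds). Time passes only in rows, so rows that do not move let the fingers close. It gives the time, the measured TCP pose, the force, the opening and the grip force at its end, in the units of the state.
- bot.get_state(): the state, without advancing time (a new reading comes with each control period).
- bot.capture(name): name is "scene" or "top"; returns a dict with "image" (420x560x3 uint8, red, green, blue), "camera_matrix" (3x3 intrinsics, pixels), "k1" (the pictures are not rectified: a ray, as slopes to the right and down, at radius r is drawn at 1 + k1 r^2 times it, then the intrinsics apply), "world_to_cam" (4x4, takes a point from world to camera coordinates). Camera axes: x right, y down, z forward; pixel columns grow to the right and rows downward; lengths in m; the calibration is good to about 2 mm. A picture is of the moment at which its call begins. There is no depth.
- bot.sign_off(): hands the job in; it is judged then, once.
Trained networks look in a picture, given as the dict that the camera call returned (one of the last four; its "shot" number tells which), for a name from the list of things; names that differ only in an ending like _2 or _b are one class to them, and where a whole thing is asked for, a point or a joint stands for the part that bears it (a point fixed in the world has none). Each returns a list of dicts, best first, with "confidence" (0 to 1); they miss things now and then, are a little off and sometimes report something else, mostly with a low value. They report only what shows in the picture. A call takes as long as a camera call. They do not tell look-alikes from the thing itself.
- bot.look_for(target, picture): "bbox" ([centre column, centre row, width, height] in pixels, round what is visible of it).
- bot.cut_out(target, picture): "region" (420x560 bool, what is visible of it) and "bbox" ([centre column, centre row, width, height] in pixels, round what is visible of it).
The state is a dict: "clock": time; "joint_pos": joint angles; "joint_vel": joint speeds; "tau": joint torques, N m; "tool_pos": TCP position; "orientation": TCP orientation; "force": force on the tool from outside, world axes, zero at the start; "moment": the same for the moment, N m; "opening": finger opening in m; "gripper_force": force on a finger pad.
Only numpy, scipy, OpenCV 4.12 (cv2) and the standard library are available. Lean on these libraries where they do the work, as an engineer would, in place of code of your own. Each camera call takes 0.05 s, during which the arm holds its last target. There are 200 camera calls.

TASK

Make up two kits for tomorrow's stall: for the tasting kit, in the long tray, lay the chocolate bar flat in the big bay and stand the carton upright in the small bay. For the date-stamping kit, in the nearly square tray, lay the ink pad flat in the big bay and stand the date stamp on its base, handle up, in the small bay. Each piece rests flat on its bay's floor between the rims, lengthwise along the tray; leave the ribbon spool, the roll of tape and the round box where they stand, and keep clear of the big paper bag on the right.

Things in the scene. Friction and masses are not known exactly. Their poses are not given: they have to be found in the camera images.
- long_tray: Fixed long tray, pale wood, 122 (x) by 163 mm (y). Origin: underside centre; x away from robot, y along it. Felt floor 5 mm up; 4 mm rims and divider rise to 15 mm. Big bay 70 x 155 mm, centre x +22, y 0; small bay 40 x 76 mm, centre x -37, y 0 (robot's side). Rims at x -59, -15, +59 are cut away over y -27 to 27 for fingers. A tall thing in the small bay blocks the gripper at the big bay.
- square_tray: Fixed squarish tray, pale wood, 130 (x) by 114 mm (y). Origin: underside centre; x away from robot, y along it. Felt floor 5 mm up; 4 mm rims and divider rise to 15 mm. Big bay 74 x 106 mm, centre x +24, y 0; small bay 44 x 66 mm, centre x -39, y 0 (robot's side). Rims at x -63, -15, +63 are cut away over y -23 to 23 for fingers. A tall thing in the small bay blocks the gripper at the big bay.
- choc_bar: Wrapped chocolate bar lying flat, dark red wrapper, 56 mm (x) by 139 mm (y, with soft wrapper ends) by 11 mm high, 90 g. Origin: centre of its underside; y along its length. Grasp across its 56 mm width at the middle.
- carton: Upright dark carton with a pale front, 26 mm (x) by 62 mm (y) by 98 mm tall, 110 g. Origin: centre of its underside, z up. Grasp across its 26 mm thickness, near the top. Either broad face may look to the robot.
- ink_pad: Flat dark blue tin ink pad, 60 mm (x) by 90 mm (y) by 17 mm high, 70 g. Origin: centre of its underside; y along its length. Grasp across its 60 mm width at the middle.
- date_stamp: Hand stamp standing on its base: wooden base 30 mm (x) by 50 mm (y) by 18 mm high, with a black turned handle on its centre, up to 28 mm thick, from 18 to 70 mm height; 80 g. Origin: centre of its underside, z up; y along the base's length. Grasp by the handle, about 50 mm above the underside.
- ribbon_spool: Bystander, leave it alone: ribbon spool lying flat behind the trays, 77 mm across, 28 mm high. Origin: centre of its underside.
- tape_roll: Bystander, leave it alone: roll of brown tape lying flat behind the trays, 92 mm across, 48 mm high. Origin: centre of its underside.
- round_box: Bystander, leave it alone: round chip-wood box with lid behind the trays, 68 mm across, 30 mm high. Origin: centre of its underside. Not listed but solid: the dark paper bag right of the trays, 504 mm tall, its nearest edges at about x 0.44, y -0.48 and x 0.65, y -0.41; keep arm and gripper clear of it, also on the first move.
Things that resemble listed ones, but are neither listed nor needed, are in the scene too. There is more than one size of the choc_bar; the one meant has the size given above.

How it is judged:
By the outcome, as a careful person would: the job done as asked, in the order asked, and still so for the second after the job is handed in, with the robot touching nothing.
It also fails if it takes over 93 s, if anything falls off the work surface, if the arm or the gripper's body presses on something with over 40 N, if the wrist force passes 120 N, or if a joint passes its speed limit or range.

## Working session

There is one attempt and no reset: what is moved stays moved. The work goes in short steps, Python scripts to look and compute and a tool call to move; the robot and the scene stay as the last step left them, time stands still between calls to the robot, and variables do not carry over. Pictures are saved under pics/ and viewed, at most 14 in all, crops included, and the job is handed in when it is done.

Besides the shell and the picture viewer there is one more tool, called after "Request:" by a JSON object that holds its "method" and its "body", one argument or row to a line. play_rows: Moves the arm, as the interface text tells. Its arguments: {"type":"object","properties":{"plan":{"type":"array"},"force":{"type":"number"}},"required":["plan"]}

```bash
mkdir -p pics; ls; python3 - <<'E'
from bench import bot
import cv2,numpy as np
s=bot.get_state(); print({k:np.round(v,3) for k,v in s.items()})
for n in("scene","top"):
    p=bot.capture(n); cv2.imwrite(f"pics/{n}0.png",cv2.resize(p["image"][:,:,::-1],(784,588),interpolation=cv2.INTER_CUBIC))
    print(n,p["camera_matrix"],p["k1"],np.round(p["world_to_cam"],4))
    for t in "long_tray square_tray choc_bar carton ink_pad date_stamp ribbon_spool tape_roll round_box".split():
        print(t,[(np.round(d["bbox"]),round(d["confidence"],2)) for d in bot.look_for(t,p)])
E
```

```text
pics
{'clock': np.float64(0.0), 'joint_pos': array([ 1.378,  0.69 , -0.195,  1.566,  0.157,  0.902, -0.215]), 'joint_vel': array([ 0.001, -0.001,  0.   , -0.   ,  0.   ,  0.   ,  0.   ]), 'tau': array([ 0.0000e+00, -5.2756e+01, -1.2670e+00, -1.5343e+01, -5.3000e-02,
        7.0000e-03,  0.0000e+00]), 'tool_pos': array([ 0.14 , -0.609,  0.404]), 'orientation': array([-3.12e+00, -3.55e-01,  1.00e-03]), 'force': array([-0.309, -0.354, -0.183]), 'moment': array([-0.013, -0.042, -0.009]), 'gripper_force': np.float64(0.0), 'opening': np.float64(0.088)}
scene [[406.01299097   0.         276.18350485]
 [  0.         406.01299097 211.01050198]
 [  0.           0.           1.        ]] 0.0082714717172363 [[ 0.3835  0.9233 -0.0195  0.0988]
 [ 0.4347 -0.1991 -0.8783 -0.2552]
 [-0.8148  0.3284 -0.4777  1.723 ]
 [ 0.      0.      0.      1.    ]]
long_tray [(array([348., 225.,  71.,  33.]), 0.91)]
square_tray [(array([300., 236.,  59.,  35.]), 0.89)]
choc_bar [(array([302., 197.,  44.,  15.]), 0.69)]
carton [(array([346., 185.,  20.,  36.]), 0.68)]
ink_pad [(array([288., 210.,  33.,  22.]), 0.61)
[... 318 characters left out ...]
072882057 [[-0.012  -0.9999  0.0119 -0.3194]
 [-0.9939  0.0107 -0.1099  0.5374]
 [ 0.1097 -0.0131 -0.9939  1.3868]
 [ 0.      0.      0.      1.    ]]
long_tray [(array([214., 196.,  61.,  51.]), 0.59)]
square_tray [(array([270., 195.,  44.,  50.]), 0.61)]
choc_bar [(array([228., 281.,  52.,  25.]), 0.71), (array([390., 304.,  23.,  37.]), 0.55)]
carton [(array([182., 252.,  31.,  12.]), 0.74), (array([300., 280.,  19.,  17.]), 0.31)]
ink_pad [(array([256., 249.,  34.,  29.]), 0.72)]
date_stamp [(array([300., 276.,  24.,  19.]), 0.45)]
ribbon_spool [(array([177., 144.,  29.,  28.]), 0.96)]
tape_roll [(array([211., 142.,  37.,  37.]), 0.68)]
round_box [(array([250., 144.,  32.,  30.]), 0.63)]
```

View pics/scene0.png

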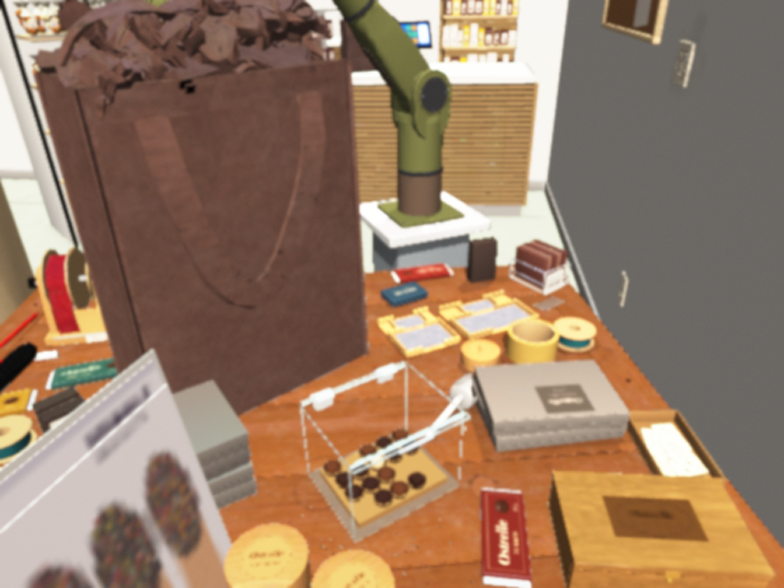

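View pics/top0.png

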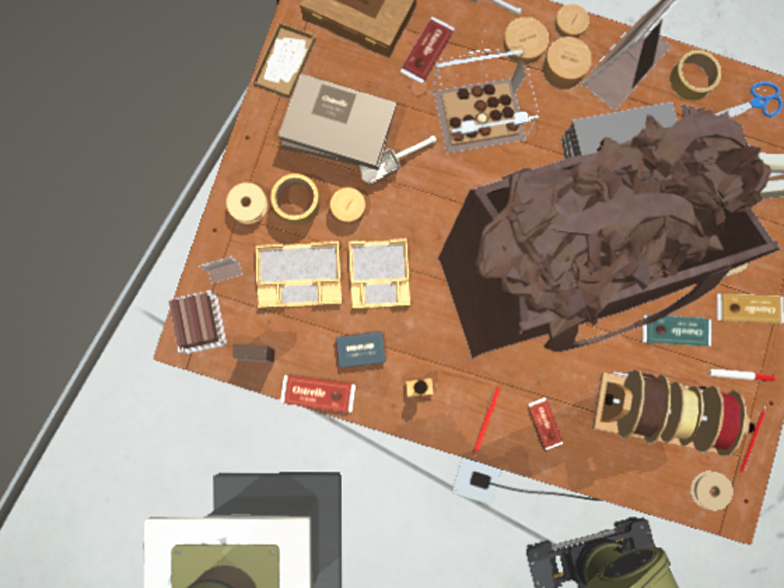

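The top view (784-px scale) shows the long tray at (298,274) and the square tray at (379,273). The ink pad is at (360,350), the carton at (253,353) and the stamp at (419,388).

There are three red chocolate bars: near at (318,393), small at (545,422) and far at (428,50). The near one looks about 73 px long, which is roughly 139 mm. I'll measure all three and view a crop.

```bash
cat > h.py <<'E'
from bench import bot
import cv2,numpy as np
from scipy.optimize import minimize
def proj(p,P):
    P=np.atleast_2d(P); c=P@p["world_to_cam"][:3,:3].T+p["world_to_cam"][:3,3]
    s=c[:,:2]/c[:,2:]; s=s*(1+p["k1"]*(s**2).sum(1,keepdims=True)); K=p["camera_matrix"]
    return s*[K[0,0],K[1,1]]+K[:2,2]
def unproj(p,uv,z):
    K=p["camera_matrix"]; d=(np.atleast_2d(uv)-K[:2,2])/[K[0,0],K[1,1]]; s=d.copy()
    for _ in range(8): s=d/(1+p["k1"]*(s**2).sum(1,keepdims=True))
    R=p["world_to_cam"][:3,:3]; o=-R.T@p["world_to_cam"][:3,3]
    r=np.c_[s,np.ones(len(s))]@R
    return o+r*((z-o[2])/r[:,2])[:,None]
def box(dx,dy,z0,z1): return np.array([[a*dx/2,b*dy/2,z] for a in(-1,1) for b in(-1,1) for z in(z0,z1)])
def circ(d,z): return np.array([[d/2*np.cos(t),d/2*np.sin(t),z] for t in np.linspace(0,6.28,16)])
SH={"long_tray":[box(.122,.163,0,.015)],"square_tray":[box(.130,.114,0,.015)],"choc_bar":[box(.056,.139,0,.011)],
"carton":[box(.026,.062,0,.098)],"ink_pad":[box(.060,.090,0,.017)],"date_stamp":[box(.03,.05,0,.018),np.r_[circ(.028,.03),circ(.028,.06),circ(.02,.07)]]}
def T(q,P):
    c,s=np.cos(q[2]),np.sin(q[2]); return P@np.array([[c,s,0],[-s,c,0],[0,0,1]])+[q[0],q[1],q[3] if len(q)>3 else 0]
S=4
def sil(p,name,q):
    m=np.zeros((420*S,560*S),np.uint8)
    for P in SH[name]:
        cv2.fillConvexPoly(m,cv2.convexHull(np.round((proj(p,T(q,P))+.5)*S).astype(np.int32)),1)
    return m
def fit(name,views,q0,z=0):
    ms=[(p,cv2.resize(m.astype(np.uint8),None,fx=S,fy=S,interpolation=cv2.INTER_NEAREST)) for p,m in views]
    def f(v):
        c=0
        for p,m in ms:
            s=sil(p,name,[v[0],v[1],v[2]/5,z]); c-=(s&m).sum()/(s|m).sum()
        return c/len(ms)
    best=None
    for d in(-.25,0,.25):
        v0=np.array([q0[0],q0[1],(q0[2]+d)*5])
        r=minimize(f,v0,method="Nelder-Mead",options=dict(initial_simplex=[v0,v0+[.01,0,0],v0+[0,.01,0],v0+[0,0,.5]],xatol=1e-4,fatol=1e-4))
        if best is None or r.fun<best.fun: best=r
    return np.r_[best.x[:2],best.x[2]/5],-best.fun
E
python3 - <<'E'
from h import *
p=bot.capture("top"); s=bot.capture("scene")
for n,uv in dict(long_tray=(213,196),square_tray=(271,195),choc_bar=(227,281),carton=(182,252),ink_pad=(257,250),date_stamp=(300,277)).items():
    c=[d for d in bot.cut_out(n,p) if np.hypot(d["bbox"][0]-uv[0],d["bbox"][1]-uv[1])<20]
    if not c: print(n,"none"); continue
    m=c[0]["region"]; q0=np.r_[unproj(p,[uv],.02)[0,:2],0]
    q,i=fit(n,[(p,m)],q0); print(n,"top",q.round(4),round(i,3),end=" ")
    e=proj(s,[[q[0],q[1],.02]])[0]
    c=[d for d in bot.cut_out(n,s) if np.hypot(d["bbox"][0]-e[0],d["bbox"][1]-e[1])<22]
    if c:
        q2,i=fit(n,[(p,m),(s,c[0]["region"])],q); print("both",q2.round(4),round(i,3),end="")
    print()
for uvs in([(284,389),(352,395)],[(536,402),(556,445)],[(443,21),(411,77)]):
    w=unproj(p,np.array(uvs)/1.4,.01); print(w.round(3).tolist(),np.linalg.norm(w[0]-w[1]))
for uv in [(246,202),(295,197),(347,204),(222,269),(198,320)]: print(unproj(p,[np.array(uv)/1.4],.03).round(3))
im=p["image"][230:330,160:320,::-1]
cv2.imwrite("pics/c1.png",cv2.resize(im,None,fx=5,fy=5,interpolation=cv2.INTER_CUBIC))
E
```

```text
long_tray top [ 0.6183 -0.1406  0.0489] 0.969 both [ 0.6189 -0.141   0.0654] 0.922
square_tray none
choc_bar top [ 0.3876 -0.1806 -0.1487] 0.893 both [ 0.3899 -0.1803 -0.1386] 0.877
carton top [ 0.4635 -0.0627 -0.0976] 0.887 both [ 0.4642 -0.0626 -0.0916] 0.886
ink_pad top [ 0.4697 -0.2632  0.1004] 0.941 both [ 0.4704 -0.2631  0.1195] 0.901
date_stamp top [ 0.3946 -0.375   0.1044] 0.915 
[[0.396, -0.116, 0.01], [0.383, -0.246, 0.01]] 0.13117972712024892
[[0.365, -0.6, 0.01], [0.282, -0.637, 0.01]] 0.09059484985113024
[[1.145, -0.437, 0.01], [1.022, -0.369, 0.01]] 0.14048646024740272
[[ 0.759 -0.042  0.03 ]]
[[ 0.768 -0.138  0.03 ]]
[[ 0.753 -0.239  0.03 ]]
[[0.627 0.003 0.03 ]]
[[0.528 0.048 0.03 ]]
```

View pics/c1.png

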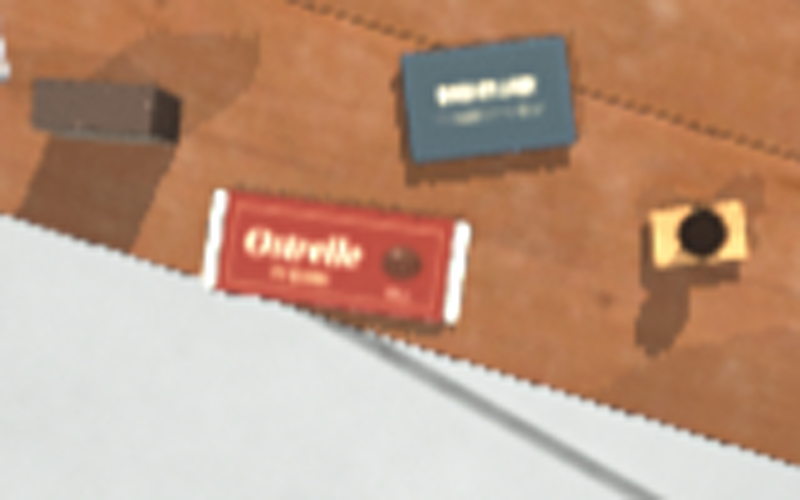

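The near bar at (318,393) measures close to 139 mm including its white ends. The small bar at (545,422) is about 90 mm, so it's the look-alike. The far bar at (428,50) is out of reach and far from the group. I'll take the near one, and I still need to locate the square tray.

```bash
python3 - <<'E'
from h import *
p=bot.capture("top")
m=None
for k in range(3):
    c=[d for d in bot.cut_out("square_tray",p) if abs(d["bbox"][0]-271)<15]
    if c: print(k,fit("square_tray",[(p,c[0]["region"])],[.62,-.29,.05])); break
    p=bot.capture("top")
im=p["image"][165:225,175:300,::-1]
cv2.imwrite("pics/c2.png",cv2.resize(im,None,fx=6,fy=6,interpolation=cv2.INTER_CUBIC))
A=lambda L:unproj(p,[[160+(u+.5)/5-.5,230+(v+.5)/5-.5] for u,v in L],.008)
w=A([(216,188),(206,290),(456,326),(468,222)])
print(w.round(4).tolist(),"mean",w.mean(0).round(4),[np.linalg.norm(w[i]-w[i-1]).round(4) for i in range(4)], (w[0]+w[1]-w[2]-w[3]))
E
```

```text
0 (array([ 0.6183057 , -0.29996902,  0.04659904]), np.float64(0.9498980033380726))
[[0.4243, -0.1151, 0.008], [0.3695, -0.1098, 0.008], [0.349, -0.2441, 0.008], [0.4046, -0.251, 0.008]] mean [ 0.3868 -0.18    0.008 ] [np.float64(0.1373), np.float64(0.055), np.float64(0.1359), np.float64(0.056)] [0.04024799 0.27018021 0.        ]
```

View pics/c2.png

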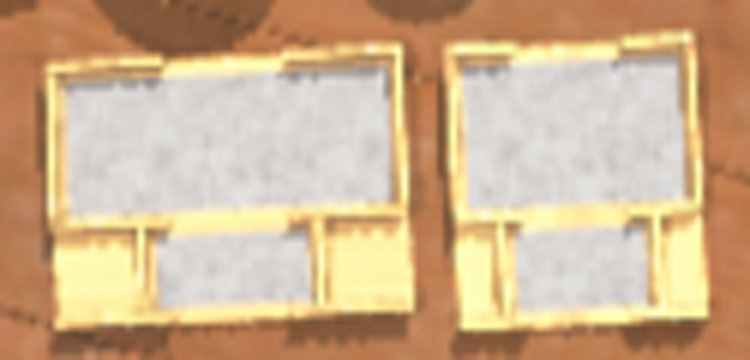

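Request:
{"method": "play_rows", "body": {
  "plan": [
    [[5, 45, 0], [0, 0, 8], 1],
    [[10, 45, 0], [0, 0, 8], 1],
    [[15, 45, 0], [0, 0, 8], 1],
    [[25, 45, 0], [0, 0, 8], 1],
    [[30, 45, 0], [0, 0, 8], 1],
    [[30, 40, -10], [0, 0, 8], 1],
    [[30, 40, -20], [0, 0, 8], 1],
    [[30, 40, -20], [0, 0, 7], 1],
    [[30, 40, -20], [0, 0, 6], 1],
    [[0, 0, 0], [0, 0, 0], 1],
    [[0, 0, 0], [0, 0, 0], 1]
  ]
}}

```text
clock: 2.85
tool_pos: [0.3363, -0.2371, 0.3391]
orientation: [-2.367, -2.064, 0.0]
force: [-0.4, 0.1, -0.1]
opening: 0.088
gripper_force: 0.0
```

The crop shows both trays with their small bays towards the robot, as described. Yaw is about 0.05 rad. Next I grasp the chocolate bar.

Request:
{"method": "play_rows", "body": {
  "plan": [
    [[25, 28, -20], [0, 0, -0.7], 1],
    [[25, 28, -20], [0, 0, 0], 1],
    [[0, 0, -40], [0, 0, 0], 1],
    [[0, 0, -30], [0, 0, 0], 1],
    [[0, 0, 0], [0, 0, 0], 1],
    [[0, 0, 0], [0, 0, 0], 1]
  ]
}}

```text
clock: 3.45
tool_pos: [0.3849, -0.1835, 0.2297]
orientation: [2.387, 2.043, -0.003]
force: [-0.2, -0.7, -0.5]
opening: 0.0879
gripper_force: 0.0
```

Request:
{"method": "play_rows", "body": {
  "plan": [
    [[2, 3, -25], [0, 0, 0], 1],
    [[0, 0, -20], [0, 0, 0], 1],
    [[0, 0, -15], [0, 0, 0], 1],
    [[0, 0, 0], [0, 0, 0], 1],
    [[0, 0, 0], [0, 0, 0], 0.5],
    [[0, 0, 0], [0, 0, 0], 0.5],
    [[0, 0, 0], [0, 0, 0], 0.5],
    [[0, 0, 0], [0, 0, 0], 0.5],
    [[0, 0, 0], [0, 0, 0], 0.5],
    [[0, 0, 0], [0, 0, 0], 0.5]
  ],
  "force": 15
}}

```text
clock: 4.45
tool_pos: [0.3883, -0.1832, 0.2083]
orientation: [-2.379, -2.044, 0.016]
force: [-0.3, -0.5, -0.1]
opening: 0.0445
gripper_force: 0.0
```

```bash
python3 - <<'E'
from h import *
s=bot.get_state(); print({k:np.round(v,3) for k,v in s.items()})
E
```

```text
{'clock': np.float64(4.45), 'joint_pos': array([ 0.385,  0.861, -0.087,  2.276,  1.346,  0.074, -1.169]), 'joint_vel': array([ 0.001,  0.002, -0.001,  0.001,  0.003,  0.   , -0.001]), 'tau': array([ 3.1000e-02, -4.4766e+01,  4.5100e-01, -7.9000e-02, -1.3000e-02,
       -3.2000e-02,  8.0000e-03]), 'tool_pos': array([ 0.388, -0.183,  0.208]), 'orientation': array([-2.379, -2.044,  0.016]), 'force': array([-0.29 , -0.472, -0.141]), 'moment': array([-0.036, -0.028,  0.039]), 'gripper_force': np.float64(0.0), 'opening': np.float64(0.045)}
```

The arm stopped because joint 6 reached its lower limit, right at the wrist singularity. A half turn of the tool gives the same grasp and lets joint 5 swing to about π, which allows the lower reach.

Request:
{"method": "play_rows", "body": {
  "plan": [
    [[0, 3, 0], [0, 0, 8.5], 1],
    [[0, 0, 0], [0, 0, 8.5], 1],
    [[0, 0, 0], [0, 0, 8.5], 1],
    [[0, 0, 0], [0, 0, 8.5], 1],
    [[0, 0, 0], [0, 0, 8.5], 1],
    [[0, 0, 0], [0, 0, 8.5], 1],
    [[0, 0, 0], [0, 0, 8.5], 1],
    [[0, 0, 0], [0, 0, 8.5], 1],
    [[0, 0, 0], [0, 0, 8.5], 1],
    [[0, 0, 0], [0, 0, 8.5], 1],
    [[0, 0, 0], [0, 0, 0], 1]
  ]
}}

```text
clock: 5.55
tool_pos: [0.3883, -0.1802, 0.2083]
orientation: [0.372, 3.117, -0.017]
force: [-0.5, -0.3, -1.3]
opening: 0.0881
gripper_force: 0.0
```

Request:
{"method": "play_rows", "body": {
  "plan": [
    [[0, 0, 0], [0, 0, 8.5], 1],
    [[0, 0, 0], [0, 0, 8.5], 1],
    [[0, 0, 0], [0, 0, 8.5], 1],
    [[0, 0, 0], [0, 0, 8.5], 1],
    [[0, 0, 0], [0, 0, 8.5], 1],
    [[0, 0, 0], [0, 0, 8.5], 1],
    [[0, 0, 0], [0, 0, 8.5], 1],
    [[0, 0, 0], [0, 0, 8.5], 1],
    [[0, 0, 0], [0, 0, 8.5], 1],
    [[0, 0, 0], [0, 0, 8.5], 1],
    [[0, 0, 0], [0, 0, 8.5], 1],
    [[0, 0, 0], [0, 0, 0], 1]
  ]
}}

```text
clock: 6.75
tool_pos: [0.3884, -0.1803, 0.2083]
orientation: [-2.006, 2.405, -0.008]
force: [-1.0, -0.2, 0.3]
opening: 0.0882
gripper_force: 0.0
```

```bash
python3 - <<'E'
from h import *
s=bot.get_state(); print({k:np.round(s[k],3) for k in("joint_pos","tool_pos","orientation")})
E
```

```text
{'joint_pos': array([ 0.367,  0.861, -0.061,  2.288,  1.962,  0.044,  1.327]), 'tool_pos': array([ 0.388, -0.18 ,  0.208]), 'orientation': array([-2.006,  2.405, -0.008])}
```

Request:
{"method": "play_rows", "body": {
  "plan": [
    [[-1, 0, -5], [0, 0, 1.8], 1],
    [[0, 0, -8], [0, 0, 0], 1],
    [[0, 0, -8], [0, 0, 0], 1],
    [[0, 0, -8], [0, 0, 0], 1],
    [[0, 0, -8], [0, 0, 0], 1],
    [[0, 0, 0], [0, 0, 0], 1],
    [[0, 0, 0], [0, 0, 0], 1],
    [[0, 0, 0], [0, 0, 0], 1]
  ]
}}

```text
clock: 7.55
tool_pos: [0.3874, -0.1803, 0.1716]
orientation: [-2.045, 2.372, -0.009]
force: [0.5, -0.5, 0.2]
opening: 0.088
gripper_force: 0.0
```

```bash
python3 - <<'E'
from h import *
s=bot.get_state(); print({k:np.round(s[k],3) for k in("joint_pos","tool_pos","orientation")})
E
```

```text
{'joint_pos': array([ 0.476,  0.951, -0.236,  2.286,  2.026,  0.207,  1.298]), 'tool_pos': array([ 0.387, -0.18 ,  0.172]), 'orientation': array([-2.045,  2.372, -0.009])}
```

Request:
{"method": "play_rows", "body": {
  "plan": [
    [[0, 0, -2], [0, 0, 0], 1],
    [[0, 0, 0], [0, 0, 0], 0.4],
    [[0, 0, 0], [0, 0, 0], 0.4],
    [[0, 0, 0], [0, 0, 0], 0.4],
    [[0, 0, 0], [0, 0, 0], 0.4],
    [[0, 0, 0], [0, 0, 0], 0.4],
    [[0, 0, 0], [0, 0, 0], 0.4]
  ],
  "force": 15
}}

```text
clock: 8.25
tool_pos: [0.3873, -0.1803, 0.1694]
orientation: [-2.047, 2.37, -0.008]
force: [-0.4, 1.0, 1.0]
opening: 0.0554
gripper_force: 15.0
```

Request:
{"method": "play_rows", "body": {
  "plan": [
    [[0, 0, 10], [0, 0, 0], 0.4],
    [[0, 0, 10], [0, 0, 0], 0.4],
    [[0, 0, 10], [0, 0, 0], 0.4],
    [[0, 0, 10], [0, 0, 0], 0.4],
    [[0, 0, 0], [0, 0, 0], 0.4]
  ]
}}

```text
clock: 8.75
tool_pos: [0.3876, -0.1802, 0.2101]
orientation: [-2.047, 2.37, -0.011]
force: [-0.0, -0.1, -0.5]
opening: 0.0556
gripper_force: 15.0
```

```bash
python3 - <<'E'
from h import *
s=bot.get_state(); print({k:np.round(s[k],3) for k in("joint_pos","tool_pos","orientation","opening","gripper_force")})
p=bot.capture("scene"); cv2.imwrite("pics/s1.png",cv2.resize(p["image"][150:270,230:390,::-1],None,fx=5,fy=5,interpolation=cv2.INTER_CUBIC))
E
```

```text
{'joint_pos': array([ 0.373,  0.857, -0.069,  2.291,  1.893,  0.049,  1.431]), 'tool_pos': array([ 0.388, -0.18 ,  0.21 ]), 'orientation': array([-2.047,  2.37 , -0.011]), 'opening': np.float64(0.056), 'gripper_force': np.float64(14.996)}
```

View pics/s1.png

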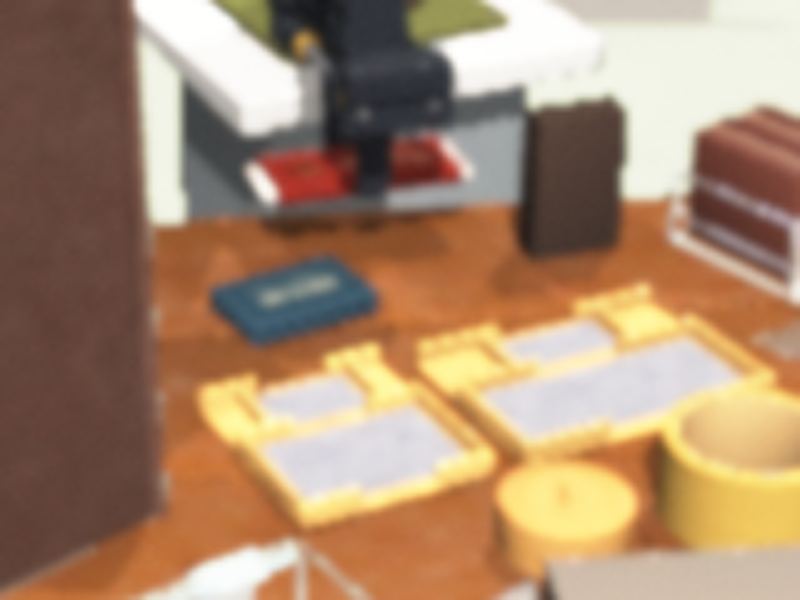

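The bar hangs level in the gripper at about crop (360,175). I'll turn the wrist back, then carry it to the long tray.

Request:
{"method": "play_rows", "body": {
  "plan": [
    [[0, 0, 0], [0, 0, -8.4], 0.4],
    [[0, 0, 0], [0, 0, -8.4], 0.4],
    [[0, 0, 0], [0, 0, -8.4], 0.4],
    [[0, 0, 0], [0, 0, -8.4], 0.4],
    [[0, 0, 0], [0, 0, -8.4], 0.4],
    [[0, 0, 0], [0, 0, -8.4], 0.4],
    [[0, 0, 0], [0, 0, -8.4], 0.4],
    [[0, 0, 0], [0, 0, -8.4], 0.4],
    [[0, 0, 0], [0, 0, -8.4], 0.4],
    [[0, 0, 0], [0, 0, -8.4], 0.4],
    [[0, 0, 0], [0, 0, -8.4], 0.4],
    [[0, 0, 0], [0, 0, -8.4], 0.4]
  ]
}}

```text
clock: 10.0
tool_pos: [0.3871, -0.1804, 0.2088]
orientation: [0.533, 3.094, -0.017]
force: [-0.5, -0.4, -1.0]
opening: 0.0557
gripper_force: 15.0
```

Request:
{"method": "play_rows", "body": {
  "plan": [
    [[0, 0, 0], [0, 0, -8.4], 0.4],
    [[0, 0, 0], [0, 0, -8.4], 0.4],
    [[0, 0, 0], [0, 0, -8.4], 0.4],
    [[0, 0, 0], [0, 0, -8.4], 0.4],
    [[0, 0, 0], [0, 0, -8.4], 0.4],
    [[0, 0, 0], [0, 0, -8.4], 0.4],
    [[0, 0, 0], [0, 0, -8.4], 0.4],
    [[0, 0, 10], [0, 0, -8.4], 0.4],
    [[0, 0, 15], [0, 0, 0], 0.4],
    [[0, 0, 15], [0, 0, 0], 0.4],
    [[0, 0, 0], [0, 0, 0], 0.4]
  ]
}}

```text
clock: 11.1
tool_pos: [0.3874, -0.1806, 0.25]
orientation: [-2.15, -2.287, 0.015]
force: [0.6, -0.1, -1.2]
opening: 0.0553
gripper_force: 15.0
```

```bash
python3 - <<'E'
from h import *
s=bot.get_state(); print({k:np.round(s[k],3) for k in("joint_pos","tool_pos","orientation","opening","gripper_force")})
E
```

```text
{'joint_pos': array([ 0.61 ,  0.793, -0.461,  2.259,  1.154,  0.362, -0.794]), 'tool_pos': array([ 0.387, -0.181,  0.25 ]), 'orientation': array([-2.15 , -2.287,  0.015]), 'opening': np.float64(0.055), 'gripper_force': np.float64(14.996)}
```

Request:
{"method": "play_rows", "body": {
  "plan": [
    [[42, 7, 0], [0, 0, -0.5], 0.4],
    [[42, 7, 0], [0, 0, 0], 0.4],
    [[42, 7, 0], [0, 0, 0], 0.4],
    [[42, 7, 0], [0, 0, 0], 0.4],
    [[42, 7, 0], [0, 0, 0], 0.4],
    [[42, 6, 0], [0, 0, 0], 0.4],
    [[0, 0, -20], [0, 0, 0], 0.4],
    [[0, 0, -20], [0, 0, 0], 0.4],
    [[0, 0, 0], [0, 0, 0], 0.4],
    [[0, 0, 0], [0, 0, 0], 0.4]
  ]
}}

```text
clock: 12.1
tool_pos: [0.638, -0.1398, 0.2079]
orientation: [-2.156, -2.276, 0.021]
force: [0.7, 0.3, -0.7]
opening: 0.0556
gripper_force: 15.0
```

```bash
python3 - <<'E'
from h import *
s=bot.get_state(); print({k:np.round(s[k],3) for k in("joint_pos","tool_pos","orientation","opening","gripper_force")})
p=bot.capture("scene"); cv2.imwrite("pics/s2.png",cv2.resize(p["image"][150:270,230:390,::-1],None,fx=5,fy=5,interpolation=cv2.INTER_CUBIC))
E
```

```text
{'joint_pos': array([ 0.466,  1.056, -0.635,  1.574,  0.809,  0.806, -0.462]), 'tool_pos': array([ 0.638, -0.14 ,  0.208]), 'orientation': array([-2.156, -2.276,  0.021]), 'opening': np.float64(0.056), 'gripper_force': np.float64(14.996)}
```

View pics/s2.png

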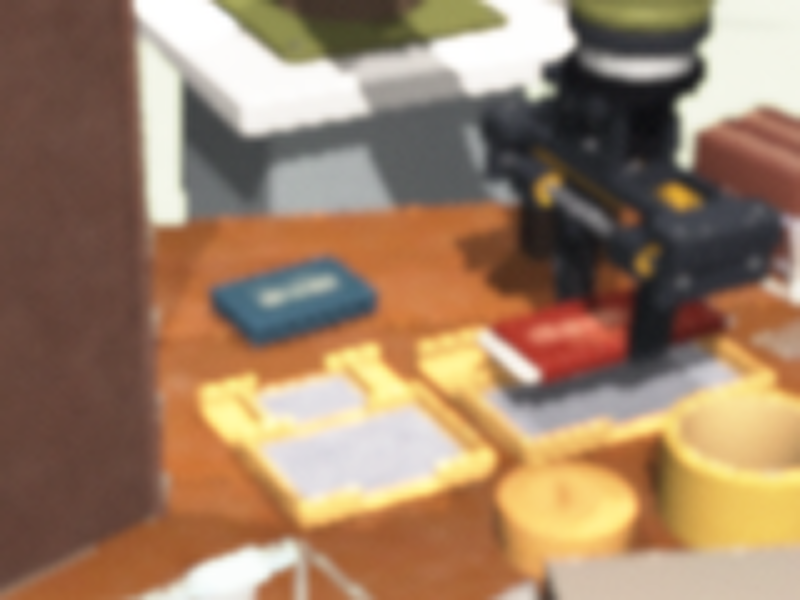

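The bar is above the big bay and lined up with it. I'll lower it, release, then retreat.

Request:
{"method": "play_rows", "body": {
  "plan": [
    [[2.5, 0, -12], [0, 0, 0], 0.4],
    [[0, 0, -10], [0, 0, 0], 0.4],
    [[0, 0, -6], [0, 0, 0], 0.4],
    [[0, 0, -4], [0, 0, 0], 0.4],
    [[0, 0, 0], [0, 0, 0], 0.4],
    [[0, 0, 0], [0, 0, 0], 0.4]
  ]
}}

```text
clock: 12.75
tool_pos: [0.6419, -0.1392, 0.1774]
orientation: [-2.157, -2.278, 0.016]
force: [0.4, -0.3, -0.4]
opening: 0.0557
gripper_force: 15.0
```

Request:
{"method": "play_rows", "body": {
  "plan": [
    [[-1, 0, -2.5], [0, 0, 0], 0.4],
    [[0, 0, 0], [0, 0, 0], 0.4],
    [[0, 0, 0], [0, 0, 0], 0.8],
    [[0, 0, 0], [0, 0, 0], 0.8],
    [[0, 0, 0], [0, 0, 0], 0.8],
    [[0, 0, 20], [0, 0, 0], 0.8],
    [[0, 0, 30], [0, 0, 0], 0.8],
    [[0, 0, 40], [0, 0, 0], 0.8],
    [[-40, 15, 30], [0, 0, -8], 0.8],
    [[-40, 15, 0], [0, 0, 0], 0.8],
    [[-40, 15, 0], [0, 0, 0], 0.8]
  ]
}}

```text
clock: 13.85
tool_pos: [0.5216, -0.0943, 0.2962]
orientation: [-2.314, -2.123, 0.011]
force: [0.2, 0.4, -0.7]
opening: 0.0706
gripper_force: 0.0
```

```bash
python3 - <<'E'
from h import *
s=bot.get_state(); print({k:np.round(s[k],3) for k in("joint_pos","tool_pos","orientation","opening","gripper_force")})
p=bot.capture("scene"); cv2.imwrite("pics/s3.png",cv2.resize(p["image"][150:270,230:390,::-1],None,fx=5,fy=5,interpolation=cv2.INTER_CUBIC))
SH["choc_bar"]=[box(.056,.139,0,.011)]
for d in bot.cut_out("choc_bar",p)[:1]: print(d["bbox"],fit("choc_bar",[(p,d["region"])],[.64,-.14,.05],.005))
E
```

```text
{'joint_pos': array([ 0.466,  0.801, -0.636,  1.932,  0.761,  0.673, -0.738]), 'tool_pos': array([ 0.522, -0.094,  0.296]), 'orientation': array([-2.314, -2.123,  0.011]), 'opening': np.float64(0.071), 'gripper_force': np.float64(0.0)}
[350.0, 229.3, 49.7, 22.8] (array([ 0.64043839, -0.14109298,  0.08684968]), np.float64(0.8528467956358302))
```

View pics/s3.png

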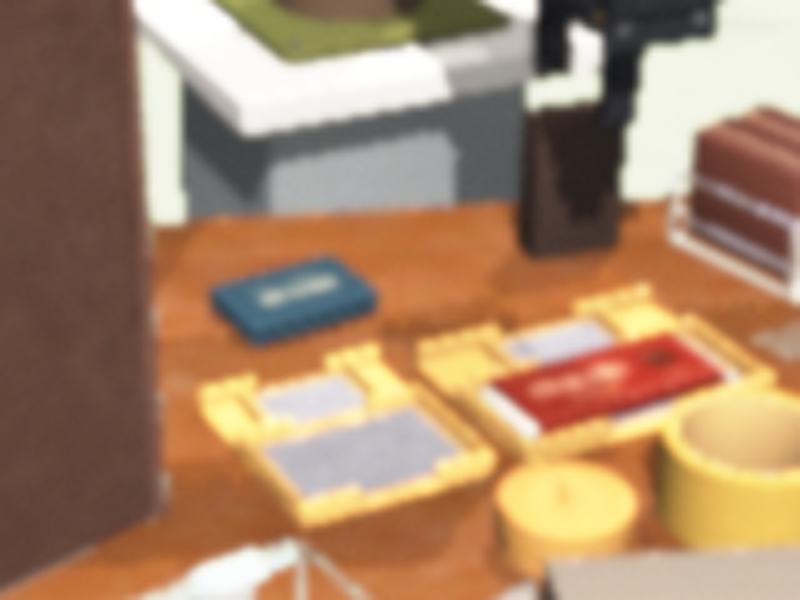

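The bar lies between the rims of the big bay at crop (615,380). Now the carton.

Request:
{"method": "play_rows", "body": {
  "plan": [
    [[-29, 16, 0], [0, 0, -0.5], 0.8],
    [[-29, 16, 0], [0, 0, 0], 0.8],
    [[0, 0, 0], [0, 0, 0], 0.8],
    [[0, 0, 0], [0, 0, 0], 0.8]
  ]
}}

```text
clock: 14.35
tool_pos: [0.4652, -0.0627, 0.2947]
orientation: [-2.32, -2.114, 0.014]
force: [0.3, 0.1, 0.0]
opening: 0.0706
gripper_force: 0.0
```

Request:
{"method": "play_rows", "body": {
  "plan": [
    [[-1, 0, -25], [0, 0, 0], 0.8],
    [[0, 0, -20], [0, 0, 0], 0.8],
    [[0, 0, -20], [0, 0, 0], 0.8],
    [[0, 0, 0], [0, 0, 0], 0.8],
    [[0, 0, 0], [0, 0, 0], 0.1],
    [[0, 0, 0], [0, 0, 0], 0.1],
    [[0, 0, 0], [0, 0, 0], 0.1],
    [[0, 0, 0], [0, 0, 0], 0.1],
    [[0, 0, 0], [0, 0, 0], 0.1],
    [[0, 0, 0], [0, 0, 0], 0.1]
  ],
  "force": 15
}}

```text
clock: 15.35
tool_pos: [0.4636, -0.063, 0.2288]
orientation: [-2.32, -2.112, 0.015]
force: [-0.2, 0.9, -0.0]
opening: 0.0263
gripper_force: 14.6
```

Request:
{"method": "play_rows", "body": {
  "plan": [
    [[0, 0, 20], [0, 0, 0], 0.1],
    [[0, 0, 25], [0, 0, 0], 0.1],
    [[0, 0, 15], [0, 0, 4], 0.1],
    [[30, -20, 0], [0, 0, 4.3], 0.1],
    [[30, -20, 0], [0, 0, 0], 0.1],
    [[30, -20, 0], [0, 0, 0], 0.1],
    [[28, -20, 0], [0, 0, 0], 0.1],
    [[0, 0, 0], [0, 0, 0], 0.1],
    [[0, 0, 0], [0, 0, 0], 0.1]
  ]
}}

```text
clock: 16.25
tool_pos: [0.5811, -0.1432, 0.2879]
orientation: [-2.162, -2.272, 0.017]
force: [0.5, 0.3, -1.2]
opening: 0.0265
gripper_force: 14.6
```

```bash
python3 - <<'E'
from h import *
s=bot.get_state(); print({k:np.round(s[k],3) for k in("joint_pos","tool_pos","orientation","opening","gripper_force")})
p=bot.capture("scene"); cv2.imwrite("pics/s4.png",cv2.resize(p["image"][150:270,230:390,::-1],None,fx=5,fy=5,interpolation=cv2.INTER_CUBIC))
E
```

```text
{'joint_pos': array([ 0.541,  0.895, -0.692,  1.726,  0.756,  0.821, -0.465]), 'tool_pos': array([ 0.581, -0.143,  0.288]), 'orientation': array([-2.162, -2.272,  0.017]), 'opening': np.float64(0.027), 'gripper_force': np.float64(14.635)}
```

View pics/s4.png

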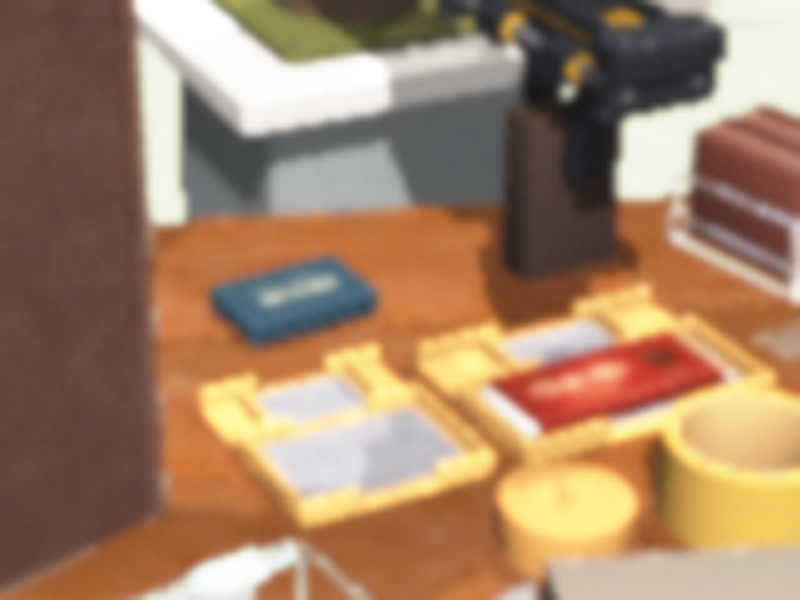

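Request:
{"method": "play_rows", "body": {
  "plan": [
    [[0, 0, -20], [0, 0, 0], 0.1],
    [[0, 0, -15], [0, 0, 0], 0.1],
    [[0, 0, -10], [0, 0, 0], 0.1],
    [[0, 0, -5], [0, 0, 0], 0.1],
    [[0, 0, -2.5], [0, 0, 0], 0.1],
    [[0, 0, 0], [0, 0, 0], 0.1],
    [[0, 0, 0], [0, 0, 0], 0.1]
  ]
}}

```text
clock: 17.0
tool_pos: [0.5818, -0.1428, 0.2365]
orientation: [-2.162, -2.275, 0.015]
force: [-1.2, 0.1, -1.2]
opening: 0.0263
gripper_force: 14.6
```

Request:
{"method": "play_rows", "body": {
  "plan": [
    [[0, 0, -2.3], [0, 0, 0], 0.1],
    [[0, 0, 0], [0, 0, 0], 0.1],
    [[0, 0, 0], [0, 0, 0], 0.6],
    [[0, 0, 0], [0, 0, 0], 0.6],
    [[0, 0, 0], [0, 0, 0], 0.6],
    [[0, 0, 20], [0, 0, 0], 0.6],
    [[0, 0, 30], [0, 0, 0], 0.6],
    [[0, 0, 30], [0, 0, 0], 0.6],
    [[-30, -40, 0], [0, 0, 1], 1],
    [[-40, -45, 0], [0, 0, 1], 1],
    [[-40, -35, 0], [0, 0, 0.5], 1],
    [[0, 0, 0], [0, 0, 0], 1]
  ]
}}

```text
clock: 18.2
tool_pos: [0.4747, -0.2597, 0.3126]
orientation: [-2.121, -2.308, 0.032]
force: [0.3, -0.8, -0.5]
opening: 0.0824
gripper_force: 0.0
```

```bash
python3 - <<'E'
from h import *
s=bot.get_state(); print({k:np.round(s[k],3) for k in("joint_pos","tool_pos","orientation","opening","gripper_force")})
p=bot.capture("scene"); cv2.imwrite("pics/s5.png",cv2.resize(p["image"][150:270,230:390,::-1],None,fx=5,fy=5,interpolation=cv2.INTER_CUBIC))
for d in bot.cut_out("ink_pad",p)[:1]: print(d["bbox"],fit("ink_pad",[(p,d["region"])],[.47,-.263,.1]))
E
```

```text
{'joint_pos': array([ 0.831,  0.808, -0.726,  1.884,  0.779,  0.778, -0.257]), 'tool_pos': array([ 0.475, -0.26 ,  0.313]), 'orientation': array([-2.121, -2.308,  0.032]), 'opening': np.float64(0.082), 'gripper_force': np.float64(0.0)}
[287.6, 210.4, 27.2, 21.5] (array([ 0.47792515, -0.26170335,  0.15580441]), np.float64(0.8512168141592921))
```

View pics/s5.png

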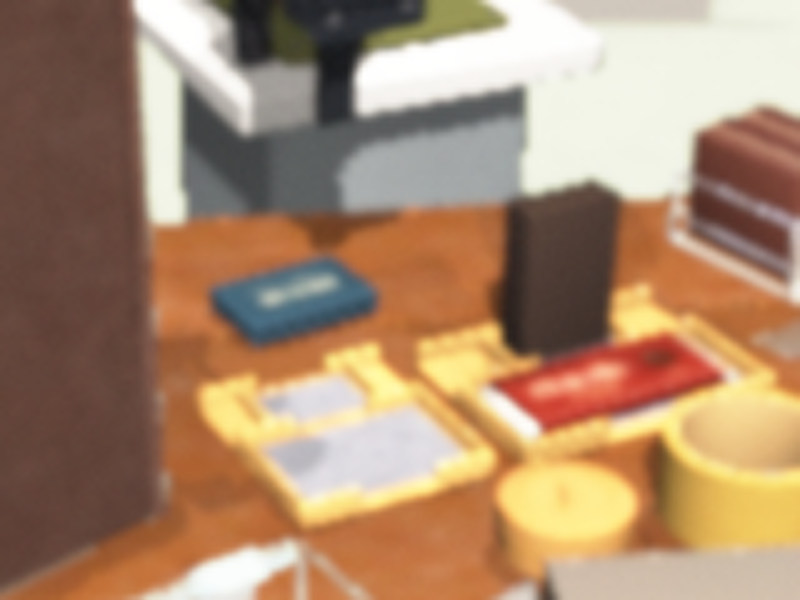

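The carton stands upright in the small bay at crop (560,270). Next is the ink pad, along with a small correction of the tool tilt.

Request:
{"method": "play_rows", "body": {
  "plan": [
    [[-4, -3, -30], [0.6, -1.1, 1.3], 1],
    [[0, 0, -40], [0, 0, 0], 1],
    [[0, 0, -30], [0, 0, 0], 1],
    [[0, 0, 0], [0, 0, 0], 1],
    [[0, 0, 0], [0, 0, 0], 1]
  ]
}}

```text
clock: 18.8
tool_pos: [0.478, -0.2548, 0.2142]
orientation: [2.082, 2.348, 0.018]
force: [1.2, -0.4, 0.7]
opening: 0.0883
gripper_force: 0.0
```

Request:
{"method": "play_rows", "body": {
  "plan": [
    [[-8, -8, 0], [-0.3, 0.5, 0], 1],
    [[0, 0, 0], [0, 0, 0], 1],
    [[0, 0, 0], [0, 0, 0], 1]
  ]
}}

```text
clock: 19.1
tool_pos: [0.4687, -0.2649, 0.2149]
orientation: [2.087, 2.345, 0.001]
force: [0.2, 0.1, -0.1]
opening: 0.0877
gripper_force: 0.0
```

```bash
python3 - <<'E'
from h import *
s=bot.get_state(); print({k:np.round(s[k],4) for k in("joint_pos","joint_vel","tool_pos","orientation")})
print(cv2.Rodrigues(s["orientation"])[0].round(4))
E
```

```text
{'joint_pos': array([ 0.7719,  0.9446, -0.5885,  1.944 ,  0.9861,  0.5698, -0.3882]), 'joint_vel': array([-0.0078,  0.007 , -0.004 , -0.0009,  0.0024, -0.0073, -0.0027]), 'tool_pos': array([ 0.4687, -0.2649,  0.2149]), 'orientation': array([2.0874e+00, 2.3448e+00, 1.0000e-03])}
[[-0.1158  0.9933  0.0021]
 [ 0.9933  0.1158 -0.001 ]
 [-0.0013  0.002  -1.    ]]
```

Request:
{"method": "play_rows", "body": {
  "plan": [
    [[1, 2, -20], [0, 0, 0], 1],
    [[0, 0, -15], [0, 0, 0], 1],
    [[0, 0, -9], [0, 0, 0], 1],
    [[0, 0, 0], [0, 0, 0], 1],
    [[0, 0, 0], [0, 0, 0], 1]
  ]
}}

```text
clock: 19.6
tool_pos: [0.4699, -0.2622, 0.1702]
orientation: [2.087, 2.347, 0.001]
force: [-1.0, -0.6, -0.2]
opening: 0.088
gripper_force: 0.0
```

Request:
{"method": "play_rows", "body": {
  "plan": [
    [[0, 0, 0], [0, 0, 0], 0.5],
    [[0, 0, 0], [0, 0, 0], 0.5],
    [[0, 0, 0], [0, 0, 0], 0.5],
    [[0, 0, 0], [0, 0, 0], 0.5],
    [[0, 0, 0], [0, 0, 0], 0.5],
    [[0, 0, 15], [0, 0, 0], 0.5],
    [[0, 0, 20], [0, 0, 0], 0.5],
    [[0, 0, 25], [0, 0, 0], 0.5],
    [[0, 0, 0], [0, 0, 0], 0.5]
  ],
  "force": 15
}}

```text
clock: 20.5
tool_pos: [0.4705, -0.2623, 0.232]
orientation: [2.085, 2.344, 0.004]
force: [-0.4, -0.3, -1.1]
opening: 0.0602
gripper_force: 15.0
```

Request:
{"method": "play_rows", "body": {
  "plan": [
    [[34, -7, 0], [0, 0, -2], 0.5],
    [[34, -7, 0], [0, 0, -1.8], 0.5],
    [[34, -7, 0], [0, 0, 0], 0.5],
    [[35, -8, 0], [0, 0, 0], 0.5],
    [[35, -8, 0], [0, 0, 0], 0.5],
    [[0, 0, -15], [0, 0, 0], 0.5],
    [[0, 0, 0], [0, 0, 0], 0.5],
    [[0, 0, 0], [0, 0, 0], 0.5]
  ]
}}

```text
clock: 21.3
tool_pos: [0.6401, -0.2989, 0.2131]
orientation: [-2.161, -2.276, 0.003]
force: [0.4, 0.5, -1.3]
opening: 0.0596
gripper_force: 15.0
```

```bash
python3 - <<'E'
from h import *
s=bot.get_state(); print({k:np.round(s[k],4) for k in("joint_pos","tool_pos","opening")})
print(cv2.Rodrigues(s["orientation"])[0].round(4))
p=bot.capture("scene"); cv2.imwrite("pics/s6.png",cv2.resize(p["image"][150:270,230:390,::-1],None,fx=5,fy=5,interpolation=cv2.INTER_CUBIC))
E
```

```text
{'joint_pos': array([ 0.6836,  1.1105, -0.6783,  1.3892,  0.7832,  0.9234, -0.1517]), 'tool_pos': array([ 0.6401, -0.2989,  0.2131]), 'opening': np.float64(0.0596)}
[[-5.170e-02  9.987e-01 -3.700e-03]
 [ 9.987e-01  5.170e-02  5.000e-04]
 [ 7.000e-04 -3.600e-03 -1.000e+00]]
```

View pics/s6.png

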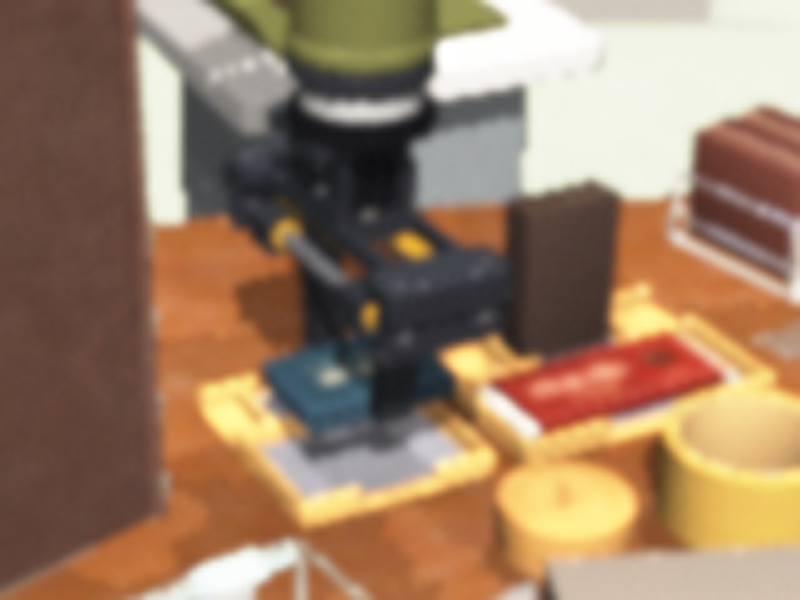

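The pad is above the square tray's big bay and in line, so I'll lower it.

Request:
{"method": "play_rows", "body": {
  "plan": [
    [[2, 0, -15], [0, 0, 0], 0.5],
    [[0, 0, -12], [0, 0, 0], 0.5],
    [[0, 0, -6], [0, 0, 0], 0.5],
    [[0, 0, -2], [0, 0, 0], 0.5],
    [[0, 0, 0], [0, 0, 0], 0.5],
    [[0, 0, 0], [0, 0, 0], 0.5]
  ]
}}

```text
clock: 21.95
tool_pos: [0.6439, -0.2992, 0.1801]
orientation: [2.164, 2.277, 0.001]
force: [0.2, -1.0, -0.4]
opening: 0.06
gripper_force: 15.0
```

Request:
{"method": "play_rows", "body": {
  "plan": [
    [[-1, 0, -4], [0, 0, 0], 0.5],
    [[0, 0, 0], [0, 0, 0], 0.5],
    [[0, 0, 0], [0, 0, 0], 0.5]
  ]
}}

```text
clock: 22.25
tool_pos: [0.6426, -0.2992, 0.1758]
orientation: [2.164, 2.277, 0.001]
force: [-0.4, 0.0, -0.5]
opening: 0.0599
gripper_force: 15.0
```

Request:
{"method": "play_rows", "body": {
  "plan": [
    [[0, 0, 0], [0, 0, 0], 0.8],
    [[0, 0, 0], [0, 0, 0], 0.8],
    [[0, 0, 0], [0, 0, 0], 0.8],
    [[0, 0, 30], [0, 0, 0], 0.8],
    [[0, 0, 40], [0, 0, 0], 0.8],
    [[0, 0, 40], [0, 0, 0], 0.8],
    [[-40, -8, 0], [0, 0, 3], 0.8],
    [[-40, -8, 0], [0, 0, 0], 0.8],
    [[-40, -10, 0], [0, 0, 0], 0.7],
    [[0, 0, 0], [0, 0, 0], 0.7]
  ]
}}

```text
clock: 23.25
tool_pos: [0.5168, -0.3283, 0.285]
orientation: [-2.106, -2.325, 0.012]
force: [0.4, -1.2, -0.0]
opening: 0.0621
gripper_force: 0.0
```

```bash
python3 - <<'E'
from h import *
s=bot.get_state(); print({k:np.round(s[k],4) for k in("joint_pos","tool_pos","opening")})
print(cv2.Rodrigues(s["orientation"])[0].round(4))
p=bot.capture("scene"); t=bot.capture("top")
cv2.imwrite("pics/s7.png",np.hstack([cv2.resize(p["image"][180:270,250:370,::-1],None,fx=3.3,fy=3.3,interpolation=cv2.INTER_CUBIC)[:290],cv2.resize(t["image"][250:305,260:335,::-1],None,fx=5.3,fy=5.3,interpolation=cv2.INTER_CUBIC)[:290]]))
for d in bot.cut_out("ink_pad",p)[:1]: print(d["bbox"],fit("ink_pad",[(p,d["region"])],[.6426,-.299,.05],.005))
for k in range(2):
  for d in bot.cut_out("date_stamp",t)[:1]: print(d["bbox"],d["confidence"],fit("date_stamp",[(t,d["region"])],[.3946,-.375,.1]))
  t=bot.capture("top")
E
```

```text
{'joint_pos': array([ 0.8757,  0.9218, -0.7244,  1.6852,  0.7827,  0.8562, -0.0982]), 'tool_pos': array([ 0.5168, -0.3283,  0.285 ]), 'opening': np.float64(0.0621)}
[[-0.0988  0.9951 -0.0081]
 [ 0.9951  0.0988 -0.0027]
 [-0.0019 -0.0084 -1.    ]]
[301.4, 238.3, 38.3, 20.7] (array([ 0.64476507, -0.29968637, -0.00198188]), np.float64(0.8612401535043426))
[213.9, 189.6, 48.7, 23.9] 0.75 (array([ 0.3946, -0.375 , -0.15  ]), np.float64(-0.0))
```

View pics/s7.png

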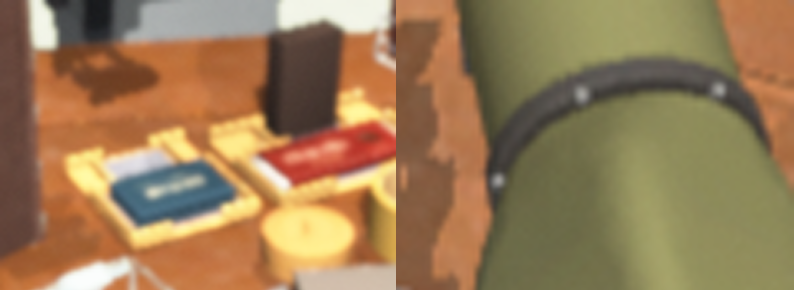

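The ink pad sits in its bay at left-crop (172,190). The arm hides the stamp from above, so I'll use the first picture's estimate and cross-check the position from the handle top.

```bash
python3 - <<'E'
from h import *
t=bot.capture("top")
f=lambda u,v:[160+(u+.5)/5-.5,230+(v+.5)/5-.5]
print(unproj(t,[f(703,231)],.068)); w=unproj(t,[f(*c) for c in [(648,212),(742,200),(748,256),(655,268)]],.015); print(w.mean(0),w.round(3).tolist())
E
```

```text
[[ 0.39742273 -0.37455477  0.068     ]]
[ 0.39660864 -0.37460782  0.015     ] [[0.409, -0.348, 0.015], [0.415, -0.398, 0.015], [0.385, -0.401, 0.015], [0.379, -0.351, 0.015]]
```

Request:
{"method": "play_rows", "body": {
  "plan": [
    [[-40, -15, 0], [0, 0, 0], 0.7],
    [[-40, -15, 0], [0, 0, 0], 0.7],
    [[-42, -17, 0], [0.2, -0.4, 0], 0.7],
    [[0, 0, 0], [0, 0, 0], 0.7],
    [[0, 0, 0], [0, 0, 0], 0.7]
  ]
}}

```text
clock: 24.15
tool_pos: [0.4003, -0.3728, 0.2858]
orientation: [2.104, 2.329, 0.012]
force: [0.3, 0.4, 0.1]
opening: 0.0618
gripper_force: 0.0
```

Request:
{"method": "play_rows", "body": {
  "plan": [
    [[-4, -2, -30], [-0.1, 0.2, 0.4], 0.7],
    [[0, 0, -30], [0, 0, 0], 0.7],
    [[0, 0, -15], [0, 0, 0], 0.7],
    [[0, 0, 0], [0, 0, 0], 0.7],
    [[0, 0, 0], [0, 0, 0], 0.7]
  ]
}}

```text
clock: 24.65
tool_pos: [0.3984, -0.3734, 0.2111]
orientation: [2.091, 2.341, 0.009]
force: [0.3, 0.8, -0.2]
opening: 0.0618
gripper_force: 0.0
```

Request:
{"method": "play_rows", "body": {
  "plan": [
    [[-2, -1, -13], [0, 0, 0], 0.7],
    [[0, 0, 0], [0, 0, 0], 0.7],
    [[0, 0, 0], [0, 0, 0], 0.1],
    [[0, 0, 0], [0, 0, 0], 0.1],
    [[0, 0, 0], [0, 0, 0], 0.1],
    [[0, 0, 0], [0, 0, 0], 0.1],
    [[0, 0, 0], [0, 0, 0], 0.1],
    [[0, 0, 0], [0, 0, 0], 0.1]
  ],
  "force": 20
}}

```text
clock: 25.45
tool_pos: [0.3949, -0.3753, 0.1979]
orientation: [2.094, 2.339, 0.007]
force: [0.1, 0.1, 0.6]
opening: 0.0232
gripper_force: 19.6
```

Request:
{"method": "play_rows", "body": {
  "plan": [
    [[0, 0, 20], [0, 0, 0], 0.1],
    [[0, 0, 30], [0, 0, 0], 0.1],
    [[0, 0, 30], [0, 0, -1.5], 0.1],
    [[37, 14, 0], [0, 0, -2], 0.1],
    [[37, 14, 0], [0, 0, 0], 0.1],
    [[37, 15, 0], [0, 0, 0], 0.1],
    [[37, 15, 0], [0, 0, 0], 0.1],
    [[37, 15, 0], [0, 0, 0], 0.1],
    [[0, 0, 0], [0, 0, 0], 0.1],
    [[0, 0, 0], [0, 0, 0], 0.1]
  ]
}}

```text
clock: 26.45
tool_pos: [0.5799, -0.3013, 0.2772]
orientation: [2.163, 2.277, 0.006]
force: [-0.7, 0.6, -1.2]
opening: 0.0232
gripper_force: 19.8
```

```bash
python3 - <<'E'
from h import *
s=bot.get_state(); print({k:np.round(s[k],4) for k in("joint_pos","tool_pos","opening")})
print(cv2.Rodrigues(s["orientation"])[0].round(4))
p=bot.capture("scene"); cv2.imwrite("pics/s8.png",cv2.resize(p["image"][170:260,250:370,::-1],None,fx=6.6,fy=6.6,interpolation=cv2.INTER_CUBIC))
E
```

```text
{'joint_pos': array([ 0.7683,  0.9711, -0.7115,  1.5582,  0.7538,  0.9011, -0.1597]), 'tool_pos': array([ 0.5799, -0.3013,  0.2772]), 'opening': np.float64(0.0232)}
[[-0.0511  0.9987  0.0031]
 [ 0.9987  0.0511  0.0021]
 [ 0.0019  0.0032 -1.    ]]
```

View pics/s8.png

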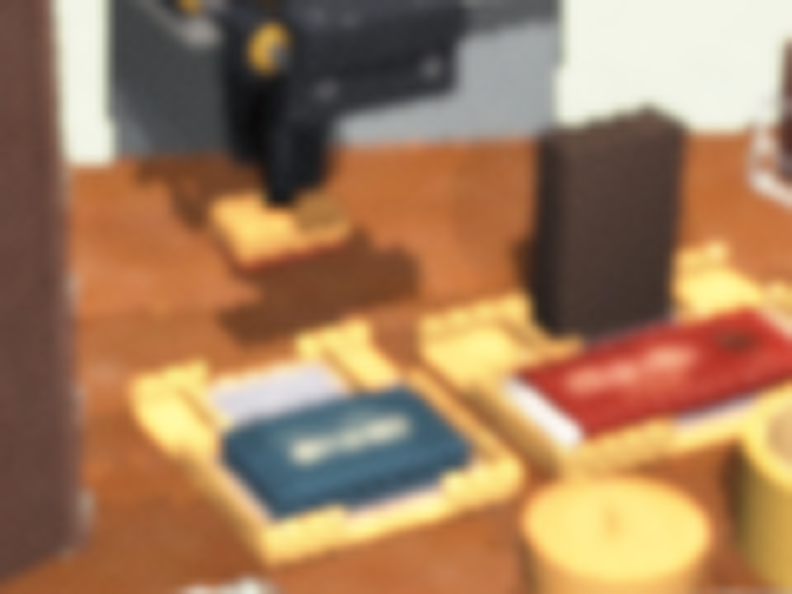

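The stamp's base at (285,225) is level and parallel to the tray, directly over the small bay. Lowering it.

Request:
{"method": "play_rows", "body": {
  "plan": [
    [[0, 0, -30], [0, 0, 0], 0.1],
    [[0, 0, -20], [0, 0, 0], 0.1],
    [[0, 0, -10], [0, 0, 0], 0.1],
    [[0, 0, -6], [0, 0, 0], 0.1],
    [[0, 0, -3], [0, 0, 0], 0.1],
    [[0, 0, 0], [0, 0, 0], 0.1],
    [[0, 0, 0], [0, 0, 0], 0.1]
  ]
}}

```text
clock: 27.2
tool_pos: [0.58, -0.3023, 0.2096]
orientation: [2.164, 2.273, 0.007]
force: [1.1, -0.5, -0.4]
opening: 0.0235
gripper_force: 19.8
```

Request:
{"method": "play_rows", "body": {
  "plan": [
    [[0, 0, -4], [0, 0, 0], 0.1],
    [[0, 0, -2], [0, 0, 0], 0.1],
    [[0, 0, 0], [0, 0, 0], 0.1],
    [[0, 0, 0], [0, 0, 0], 0.1]
  ]
}}

```text
clock: 27.6
tool_pos: [0.5798, -0.3023, 0.203]
orientation: [2.165, 2.274, 0.006]
force: [0.1, 0.0, 0.9]
opening: 0.0234
gripper_force: 19.7
```

Request:
{"method": "play_rows", "body": {
  "plan": [
    [[0, 0, 0], [0, 0, 0], 0.6],
    [[0, 0, 0], [0, 0, 0], 0.6],
    [[0, 0, 0], [0, 0, 0], 0.6],
    [[0, 0, 20], [0, 0, 0], 0.6],
    [[0, 0, 30], [0, 0, 0], 0.6],
    [[0, 0, 40], [0, 0, 0], 0.6],
    [[-40, 10, 20], [0, 0, 0], 0.6],
    [[-40, 10, 0], [0, 0, 0], 0.6],
    [[-40, 10, 0], [0, 0, 0], 0.6],
    [[-30, 10, 0], [0, 0, 0], 0.6],
    [[0, 0, 0], [0, 0, 0], 0.6]
  ]
}}

```text
clock: 28.7
tool_pos: [0.4256, -0.2613, 0.3139]
orientation: [-2.164, -2.276, 0.001]
force: [0.6, -0.4, 0.7]
opening: 0.0527
gripper_force: 0.0
```

```bash
python3 - <<'E'
from h import *
p=bot.capture("scene"); t=bot.capture("top")
cv2.imwrite("pics/s9.png",np.hstack([cv2.resize(p["image"][170:260,250:370,::-1],(400,300),interpolation=cv2.INTER_CUBIC),cv2.resize(t["image"][125:230,160:300,::-1],(400,300),interpolation=cv2.INTER_CUBIC)]))
E
```

```text
(no output)
```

View pics/s9.png

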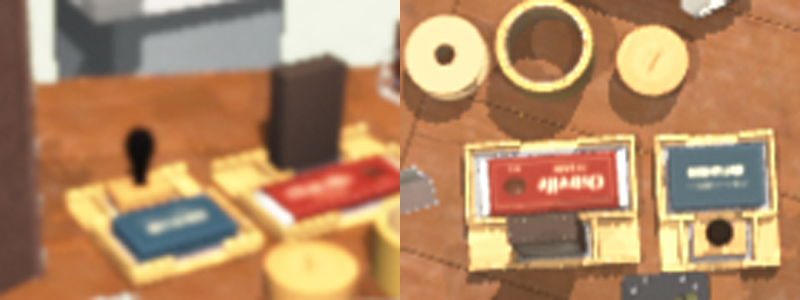

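The top crop shows all four pieces between the rims: bar (555,180), carton (543,230), pad (715,175) and stamp (718,237). The bystanders haven't moved, so I'm handing the job in.

```bash
python3 -c "
from bench import bot
print(bot.sign_off())"
```

```text
the job is handed in; nothing more can be done
None
```

Both kits are made up and handed in at about 29 s: chocolate bar and carton in the long tray, ink pad and date stamp in the square tray, with the bystanders and the paper bag left untouched.

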